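# Load the fuse carrier and lift it out of its stand by the two catches

## Task

Take the good fuse (white, green band) out of the blue pocket tray and lay it in the copper clips on top of the black fuse carrier while the carrier stays latched in its yellow stand. Then pinch the carrier's two orange side catches fully in towards each other, lift it straight out of the stand with the fuse still in its clips, and finish while holding it by the pinched catches, still and level, with its underside at least 10 cm above the bench. Leave the spent fuses (grey, red band) in the tray and the other things on the bench where they are.

Things in the scene. Friction and masses are not known exactly. Their poses are not given: they have to be found in the camera images.
- fuse: The good cartridge fuse: white cylinder with a green band round its middle and steel end caps, 14 mm diameter, 51 mm long, about 25 g. Origin at its centre, x along its length. It starts lying in one of the three tray pockets, axis 17 mm above the bench.
- spent_a: A spent fuse, grey with a red band, same size and origin as the good one, in another tray pocket; leave it.
- spent_b: The other spent fuse, grey with a red band, in the third tray pocket; leave it.
- tray: Fixed blue pocket tray 74 (x) x 200 (y) x 18 mm, origin under its centre. Pockets at y = -60, 0, +60 mm, a fuse along x in each, axis 17 mm above the tray's underside. A channel 36 mm wide (along x, floor at 4 mm) runs along y under the fuses' middles, for fingers to straddle a fuse. Between neighbouring fuses 46 mm are free: open the fingers only part way (about 45 mm).
- dock: Fixed yellow stand, base plate 120 (x) x 110 (y) x 4 mm with a socket 83 x 62 mm that rises to 24 mm; origin under its centre. Dark lips along its +y and -y sides (18 to 24 mm high) hook over the barbs of the carrier's catches; the socket guides the carrier straight up and down with 1.5 mm play.
- carrier: Loose black fuse carrier 68 (x) x 34 (y) x 71 mm, about 165 g, latched in the stand at the same yaw. Origin: centre of its underside, 4 mm above the bench at the start. Orange catch paddles at its +y and -y sides, 24 mm wide (x), 24 to 52 mm above its underside, outer faces 52 mm apart free, 40 mm pinched. It rises only about 1 mm unless both are pinched. Copper fuse clips on top.
- fuse_seat (a point): On the carrier, 67 mm above its underside (71 mm above the bench at the start): centre of a fuse lying in the clips, along the carrier's x. Clips at x = +-17 to +-27 mm, flared from 16.5 to 21.5 mm apart, tops 4 mm above this point; end stops 56 mm apart; the middle 34 mm (x) is free for fingers down to the top plate, 10 mm below this point.
- catch_grip (a point): Point on the carrier's centre line between the two catch paddles, 46 mm above its underside (50 mm above the bench at the start); the fingers pinch the paddles along the carrier's y. Fingertips may go down to 28 mm above the bench here (the stand's top is at 24 mm). Same axes as the carrier.
- catch_l (a joint): Travel of the catch on the carrier's +y side, in m: 0 free (latched), 0.006 fully pinched in; springs back, from 2.7 N free to 8.1 N fully in; its barb clears the stand beyond about 0.0045.
- catch_r (a joint): The same for the catch on the carrier's -y side.
- screwdriver: Loose screwdriver lying on the bench at the left; bystander.
- wrench: Loose wrench lying at the right; bystander.
- can: Loose can with a blue label, 66 mm diameter, 110 mm high, far left; bystander.
- collar: Loose dark steel ring, 48 mm diameter, 16 mm high, at the far middle; bystander.
- nozzle: Loose copper nozzle standing upright, 22 mm diameter, 50 mm high, far right; bystander.
- bracket: Loose aluminium angle bracket 60 x 40 x 54 mm, near right; bystander.

How it is judged:
By the outcome, as a careful person would: the job done as asked, in the order asked, and still so for the second after the job is handed in, while the arm keeps its last pose, push and grip.
It also fails if it takes over 48 s, if anything falls off the work surface, if the arm or the gripper's body presses on something with over 40 N, if the wrist force passes 120 N, or if a joint passes its speed limit or range.

## Robot

A 6-joint arm with a two-finger parallel gripper is mounted at the origin on the work surface. World frame = base frame: x ahead of the robot, y to its left, z up, the work surface at z = 0. Lengths are in m, angles in rad, forces in N, time in s.
With the tool pointing down it reaches from about 0.35 to 0.975 m from the base axis. Payload 4.9 kg.
Tool frame: the origin (TCP) lies midway between the tips of the shut fingers; the grasp point (between the pads) lies 19 mm behind it; z points along the fingers, y is the line along which they close (so a half turn about z gives the same grasp; the last joint's range is limited). The gripper opens to 85 mm and grips with 20 to 120 N. Pads are 22 mm wide; open, the fingers measure 114 mm over their backs; the gripper's body (76 mm by 85 mm) begins 54 mm behind the grasp point. The pads swing forward as they close: fully open they stand 13 mm farther back than shut.
Start: joints at [1.02, 0.053, 1.613, -0, 1.476, -0.119], TCP at [0.262, 0.568, 0.231] pointing down, gripper open.
Joint ranges: [-3.01, 3.01], [-1.01, 2.22], [0.06, 2.58], [-1.02, 4.17], [0.09, 2.62], [-3.14, 3.14]. Speed limits (rad/s): [2.57, 2.57, 3.14, 3.14, 3.14, 3.14].

## Interface

Orientations are given as a rotation vector (axis times angle).
In Python, from station import ctrl gives the robot as it stands. The module is installed in compiled form; this text tells all that it offers.
- The arm moves only by the shell command python3 -m handwheel 'ROWS' [OPENING] [FORCE]. ROWS is JSON, a list of rows, each a list of 2 entries, a list of its own where there are three numbers: the shift along the tool's x, y, z in cm, then the turn, a rotation vector about the tool's x, y, z in rad. In form: [[[tx, ty, tz], [ax, ay, az]], ...]. A call has 1 to 5 rows; each row is the pose to reach, as a shift and turn from the pose commanded when the call began, along the tool's axes at that moment; what a row does not reach only later rows make up. A row lasts 1/8 s, in which the tool goes at most 62.5 mm and 10.7 degrees, less where a joint would pass 70% of its speed; a pose out of reach is approached as far as the arm can. A call with a gripper value outside its range is refused whole. OPENING is the gripper's target within -1 to 1 (shut at 1, half-way at 0, fully open at -1), set as the call begins (- or left out, the last holds). The fingers move at their own pace and stop on an object; FORCE is the grip in N (left out, the last holds). Time passes only in rows, so rows that repeat a pose let the fingers close. It gives the time, the measured TCP pose, the force, the opening and the grip force at its end, in the units of the state.
- ctrl.get_obs(): the state, without advancing time (a new reading comes with each control period).
- ctrl.get_image(name): name is "scene" or "top" or "wrist"; returns the picture (384x512x3 uint8, blue, green, red); there is no depth.
- ctrl.calibration(name): a dict with "fx", "fy", "cx", "cy" (pixels), "R" (3x3) and "t" (3): a world point X has camera coordinates R X + t. Camera axes: x right, y down, z forward; pixel columns grow to the right and rows downward; lengths in m; the calibration is good to about 2 mm. A picture is of the moment at which its call begins: read the wrist's pose just before it. calibration takes no time and is no camera call; for the wrist camera it gives the pose at the moment of the call.
- ctrl.finish_job(): hands the job in; it is judged then, once.
Trained networks look in the newest picture that a camera, given by its name, has taken for a name from the list of things; names that differ only in an ending like _2 or _b are one class to them, and where a whole thing is asked for, a point or a joint stands for the part that bears it (a point fixed in the world has none). Each returns a list of dicts, best first, with "score" (0 to 1); they miss things now and then, are a little off and sometimes report something else, mostly with a low value. They report only what shows in the picture. A call takes as long as a camera call.
- ctrl.look_for(camera, query): "position" ([column, row] in pixels, amid what is visible of it).
- ctrl.landmark_of(camera, query): "position" ([column, row] in pixels: a listed point, or the origin of a listed thing).
The state is a dict: "t": time; "q": joint angles; "dq": joint speeds; "effort": joint torques, N m; "tool_pos": TCP position; "tool_rot": TCP orientation; "contact_force": force on the tool from outside, world axes, zero at the start; "wrist_torque": the same for the moment, N m; "opening": finger opening in m; "grip_force": force on a finger pad.
Only numpy, scipy, OpenCV 4.12 (cv2) and the standard library are available. Lean on these libraries where they do the work, as an engineer would, in place of code of your own. Each camera call takes 0.05 s, during which the arm holds its last target. There are 200 camera calls.

## Working session

There is one attempt and no reset: what is moved stays moved. The work goes in short steps, Python scripts to look and compute and a shell command to move; the robot and the scene stay as the last step left them, time stands still between calls to the robot, and variables do not carry over. Pictures are saved under pics/ and viewed, at most 10 in all, crops included, and the job is handed in when it is done.

```bash
mkdir -p pics; cat > h.py <<'E'
import numpy as np, cv2
from station import ctrl
from scipy.spatial.transform import Rotation as Ro
def ray(cam,px,z,c=None):
    c=c or ctrl.calibration(cam); R=np.array(c["R"]);t=np.array(c["t"])
    d=R.T@np.array([(px[0]-c["cx"])/c["fx"],(px[1]-c["cy"])/c["fy"],1]);o=-R.T@t
    return o+d*(z-o[2])/d[2]
def tool():
    o=ctrl.get_obs(); return np.array(o["tool_pos"]),Ro.from_rotvec(o["tool_rot"])
E
python3 - <<'E'
from h import *
np.set_printoptions(precision=4,suppress=True)
for n in("scene","top"):
    cv2.imwrite(f"pics/{n}1.png",ctrl.get_image(n))
    for q,z in(("fuse",.017),("spent_a",.017),("tray",0),("dock",0),("carrier",.004),("fuse_seat",.071),("catch_grip",.05)):
        print(n,q,[(round(r["score"],2),np.round(r["position"]),ray(n,r["position"],z)) for r in ctrl.landmark_of(n,q)[:3]])
o=ctrl.get_obs();print(o);p,R=tool();print(R.as_matrix())
E
python3 - <<'E'
import cv2,numpy as np
a=[cv2.imread(f"pics/{n}1.png") for n in("scene","top")]
cv2.imwrite("pics/both.png",cv2.resize(np.vstack(a),(450,600)) if 0 else np.vstack(a)[:, :])
E
```

```text
scene fuse [(0.5, array([305., 193.]), array([0.5722, 0.1457, 0.017 ])), (0.33, array([241., 279.]), array([ 0.7596, -0.1607,  0.017 ]))]
scene spent_a [(0.65, array([318., 179.]), array([0.5403, 0.2133, 0.017 ])), (0.65, array([324., 174.]), array([0.5287, 0.2459, 0.017 ]))]
scene tray [(0.62, array([317., 185.]), array([ 0.5485,  0.2069, -0.    ]))]
scene dock [(0.84, array([217., 228.]), array([ 0.568 , -0.1476,  0.    ]))]
scene carrier [(0.82, array([213., 227.]), array([ 0.5615, -0.1572,  0.004 ]))]
scene fuse_seat [(0.62, array([208., 211.]), array([ 0.5551, -0.1645,  0.071 ])), (0.56, array([212., 230.]), array([ 0.6185, -0.1803,  0.071 ]))]
scene catch_grip [(0.59, array([209., 220.]), array([ 0.5683, -0.1678,  0.05  ]))]
top fuse [(0.47, array([208., 177.]), array([0.5625, 0.1392, 0.017 ]))]
top spent_a [(0.62, array([167., 188.]), array([0.5273, 0.2622, 0.017 ])), (0.4, array([186., 181.]), array([0.5473, 0.206 , 0.017 ]))]
top tray [(0.85, array([186., 181.]), array([0.5498, 0.2088, 0.    ]))]
top dock [(0.82, array([309., 178.]), array([ 0.5646, -0.1712,  0.    ])), (0.5
[... 343 characters left out ...]
), (0.51, array([171., 186.]), array([0.5264, 0.237 , 0.071 ]))]
top catch_grip [(0.66, array([306., 177.]), array([ 0.563 , -0.1572,  0.05  ]))]
{'t': 0.8, 'q': array([ 1.02  ,  0.0526,  1.6128, -0.    ,  1.476 , -0.119 ]), 'dq': array([ 0.0008,  0.0011, -0.0006,  0.0002,  0.0005,  0.0001]), 'effort': array([ -0.0001, -39.3654, -37.0434,  -0.0001,   0.0005,   0.    ]), 'tool_pos': array([0.2616, 0.5676, 0.2314]), 'tool_rot': array([0.673 , 3.0686, 0.0002]), 'contact_force': array([-0.2175, -0.3557,  0.6863]), 'wrist_torque': array([-0.0232, -0.0398, -0.0325]), 'grip_force': 0.0, 'opening': 0.08572099669141024}
[[-0.9082  0.4185  0.0001]
 [ 0.4185  0.9082  0.0001]
 [-0.      0.0001 -1.    ]]
```

View pics/top1.png

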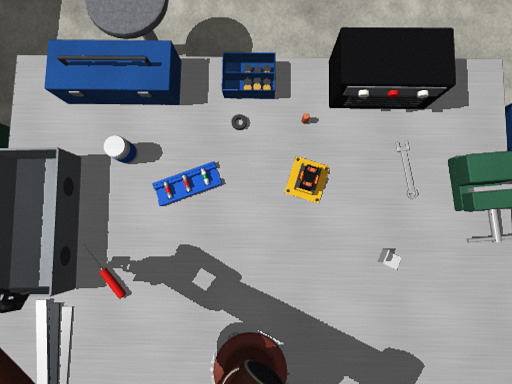

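The top view shows the blue tray at (187,184), the good green-banded fuse in its right pocket at (207,176), and the carrier and stand at (307,178). The networks agree. I'll go above the fuse with the fingers opened part way.

```bash
python3 -m handwheel '[[[-45.3,-26.4,3],[0,0,-0.71]],[[-45.3,-26.4,3],[0,0,-0.71]],[[-45.3,-26.4,3],[0,0,-0.71]],[[-45.3,-26.4,3],[0,0,-0.71]],[[-45.3,-26.4,3],[0,0,-0.71]]]' -0.06 40
cat >> h.py <<'E'
np.set_printoptions(precision=4,suppress=True)
def go(xyz,yang):
    "shift (cm, tool axes) and turn for TCP at xyz, tool y at world angle yang (deg), tool down"
    p,R=tool(); y=np.array([np.cos(np.radians(yang)),np.sin(np.radians(yang)),0]); z=np.array([0,0,-1.]); x=np.cross(y,z)
    T=Ro.from_matrix(np.c_[x,y,z])
    print("t",ctrl.get_obs()["t"],"pos",p,"shift cm",R.inv().apply(np.array(xyz)-p)*100,"turn",(R.inv()*T).as_rotvec())
E
python3 -c "
from h import *
go([.5625,.139,.2],105.9)"
```

```text
t: 1.42
tool_pos: [0.434, 0.3222, 0.2145]
tool_rot: [-0.438, 3.11, 0.001]
contact_force: [0.3, -0.1, 0.2]
opening: 0.0455
grip_force: 0.0
t 1.425 pos [0.434  0.3222 0.2145] shift cm [ -7.2861 -21.1549   1.4527] turn [0.0002 0.001  0.0025]
```

```bash
python3 -m handwheel '[[[-7,-20,1.4],[0,0,0]],[[-7,-20,1.4],[0,0,0]],[[-7,-20,1.4],[0,0,0]],[[-7,-20,1.4],[0,0,0]],[[-7,-20,1.4],[0,0,0]]]' 
python3 - <<'E'
from h import *
go([.5625,.139,.2],105.9)
c=ctrl.calibration("wrist");im=ctrl.get_image("wrist")
cv2.imwrite("pics/w1.png",im)
for q in("fuse","spent_a"): print(q,[(round(r["score"],2),np.round(r["position"]),ray("wrist",r["position"],.017,c)) for r in ctrl.landmark_of("wrist",q)[:3]])
E
```

```text
t: 2.05
tool_pos: [0.5561, 0.149, 0.2001]
tool_rot: [0.431, -3.111, -0.0]
contact_force: [-0.9, -0.2, -0.5]
opening: 0.0454
grip_force: 0.0
t 2.05 pos [0.5561 0.149  0.2001] shift cm [-0.348  -1.1359  0.0084] turn [ 0.0001 -0.0004 -0.0025]
fuse [(0.72, array([250., 183.]), array([0.5639, 0.152 , 0.017 ]))]
spent_a [(0.94, array([355., 176.]), array([0.5233, 0.2639, 0.017 ])), (0.8, array([302., 176.]), array([0.5399, 0.2065, 0.017 ]))]
```

View pics/w1.png

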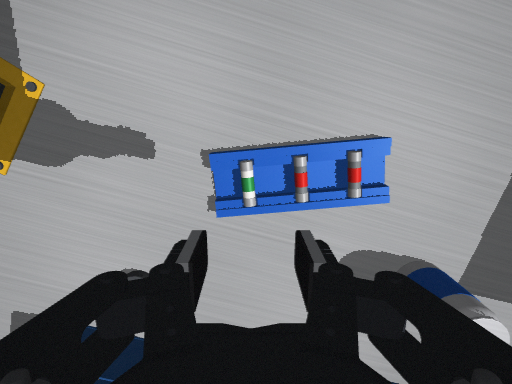

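The wrist view shows the good fuse at (248,184), its axis running from (246,162) to (250,205), with the spent fuses at (301,179) and (355,174).

```bash
python3 - <<'E'
from h import *
c=ctrl.calibration("wrist")
P=[ray("wrist",p,.019,c) for p in((248,184),(301,179),(355,174),(246,162),(250,205),(354,151),(355,197))]
print(np.array(P)); d=P[2]-P[0]; ang=np.degrees(np.arctan2(d[1],d[0])); print(ang,np.linalg.norm(d))
for a,b in((3,4),(5,6)):
    e=P[a]-P[b];print(np.degrees(np.arctan2(e[1],e[0])),np.linalg.norm(e))
go([P[0][0],P[0][1],.08],ang)
E
```

```text
[[0.5639 0.1525 0.019 ]
 [0.5419 0.2083 0.019 ]
 [0.5198 0.2647 0.019 ]
 [0.5405 0.1435 0.019 ]
 [0.5872 0.1615 0.019 ]
 [0.4961 0.2543 0.019 ]
 [0.5449 0.2745 0.019 ]]
111.45975173417725 0.12061976675393157
-158.94237625662316 0.05009588985540618
-157.5051349635358 0.05285002886979429
t 2.2 pos [0.5549 0.1513 0.2004] shift cm [-0.9007 -0.1441 12.0358] turn [ 0.0004 -0.0001 -0.0955]
```

```bash
python3 -m handwheel '[[[-0.9,-0.1,6],[0,0,-0.095]],[[-0.9,-0.1,11],[0,0,-0.095]],[[-0.9,-0.1,11],[0,0,-0.095]]]' 
python3 - <<'E'
from h import *
c=ctrl.calibration("wrist");im=ctrl.get_image("wrist")
cv2.imwrite("pics/w2.png",im)
go([.5639,.1525,.009],111.5)
for q in("fuse","spent_a"): print(q,[(round(r["score"],2),np.round(r["position"]),ray("wrist",r["position"],.017,c)) for r in ctrl.landmark_of("wrist",q)[:3]])
E
```

```text
t: 2.58
tool_pos: [0.5598, 0.1528, 0.0855]
tool_rot: [0.584, -3.076, -0.001]
contact_force: [-0.4, -0.1, 0.4]
opening: 0.0451
grip_force: 0.0
t 2.625 pos [0.5625 0.153  0.0891] shift cm [-0.1399 -0.1027  8.0065] turn [ 0.001  -0.0037 -0.0004]
fuse [(0.71, array([242., 213.]), array([0.5659, 0.1494, 0.017 ]))]
spent_a [(0.95, array([402., 212.]), array([0.521 , 0.2631, 0.017 ])), (0.73, array([322., 212.]), array([0.5433, 0.2058, 0.017 ]))]
```

View pics/w2.png

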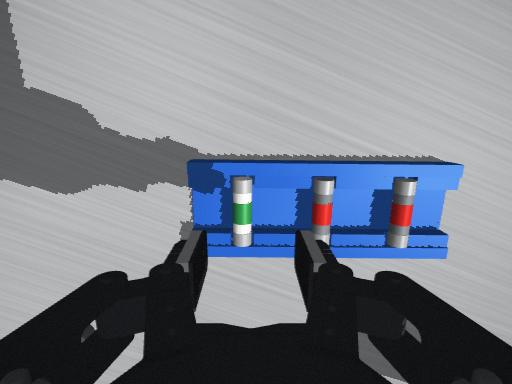

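The fuse is at (242,213), upright between the fingers in the image (yaw is aligned) and slightly left of centre. I'll correct, descend and grasp.

```bash
python3 -m handwheel '[[[-0.2,-0.4,4],[0,0,0]],[[-0.2,-0.4,7],[0,0,0]],[[-0.2,-0.4,8],[0,0,0]],[[-0.2,-0.4,8],[0,0,0]]]' && python3 -m handwheel '[[[0,0,0],[0,0,0]],[[0,0,0],[0,0,0]],[[0,0,0],[0,0,0]],[[0,0,0],[0,0,0]]]' 1 30
```

```text
t: 3.22
tool_pos: [0.5688, 0.1494, 0.012]
tool_rot: [-0.583, 3.085, -0.0]
contact_force: [0.8, -0.7, -0.5]
opening: 0.0454
grip_force: 0.0
t: 3.72
tool_pos: [0.5691, 0.1493, 0.0122]
tool_rot: [-0.582, 3.084, -0.0]
contact_force: [-1.2, 0.5, 6.4]
opening: 0.0126
grip_force: 30.4
```

```bash
python3 -m handwheel '[[[0,0,-5],[0,0,0]],[[0,0,-11],[0,0,0]],[[1.5,-4,-15],[0,0,0.15]],[[3.5,-9.5,-17],[0,0,0.3]],[[5.6,-15,-17],[0,0,0.45]]]' && python3 -c "
from h import *
go([.568,-.157,.18],72)"
```

```text
t: 4.35
tool_pos: [0.5716, -0.0126, 0.1837]
tool_rot: [0.126, 3.133, -0.001]
contact_force: [1.0, -0.1, -0.4]
opening: 0.0126
grip_force: 29.9
t 4.35 pos [ 0.5716 -0.0126  0.1837] shift cm [ -0.8052 -14.4257   0.3782] turn [0.0003 0.006  0.2335]
```

```bash
python3 -m handwheel '[[[-0.4,-5.5,0],[0,0,0.12]],[[-0.6,-11,0],[0,0,0.22]],[[-0.6,-14,0],[0,0,0.22]],[[-0.6,-14,0],[0,0,0.22]]]' && python3 - <<'E'
from h import *
c=ctrl.calibration("wrist");im=ctrl.get_image("wrist")
cv2.imwrite("pics/w3.png",cv2.resize(im,(768,576),interpolation=cv2.INTER_CUBIC))
go([.568,-.157,.18],72)
for q,z in(("fuse",.176),("fuse_seat",.071),("catch_grip",.05),("carrier",.004),("dock",0)): print(q,[(round(r["score"],2),np.round(r["position"]),ray("wrist",r["position"],z,c)) for r in ctrl.landmark_of("wrist",q)[:3]])
E
```

```text
t: 4.85
tool_pos: [0.565, -0.1529, 0.1802]
tool_rot: [-0.47, -3.106, -0.0]
contact_force: [-0.1, 0.1, -0.1]
opening: 0.0127
grip_force: 29.9
t 4.9 pos [ 0.5651 -0.1515  0.1801] shift cm [-0.4335 -0.4369  0.0127] turn [ 0.0006 -0.0005  0.0156]
fuse [(0.92, array([254., 245.]), array([ 0.5668, -0.1512,  0.176 ]))]
fuse_seat [(0.88, array([240., 193.]), array([ 0.5618, -0.1612,  0.071 ]))]
catch_grip [(0.58, array([239., 186.]), array([ 0.5608, -0.1623,  0.05  ]))]
carrier [(0.81, array([241., 178.]), array([ 0.5617, -0.1624,  0.004 ])), (0.65, array([240., 188.]), array([ 0.5726, -0.167 ,  0.004 ]))]
dock []
```

View pics/w3.png

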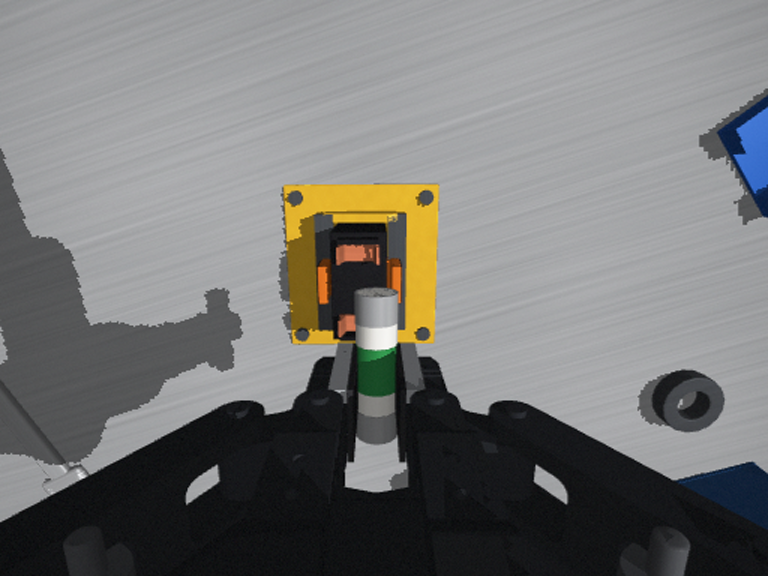

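The view shows the held fuse (band at about (251,247) in original pixels) and the stand and carrier below it at (240,180), nearly aligned. Now the stand corners give the yaw, and I'll compare the seat and the fuse.

```bash
python3 - <<'E'
from h import *
c=ctrl.calibration("wrist"); s=1.5
f=lambda u,v,z:ray("wrist",(u/s,v/s),z,c)
C=[f(285,186,.004),f(439,185,.004),f(436,343,.004),f(292,343,.004)]
print(np.array(C),"mid",np.mean(C,0))
H=[f(295,198,.004),f(426,198,.004),f(422,334,.004),f(302,334,.004)]
print("holes mid",np.mean(H,0))
for K in(C,H):
    for a,b in((1,0),(2,3),(3,0),(2,1)):
        e=K[b]-K[a];print(np.degrees(np.arctan2(e[1],e[0])),np.linalg.norm(e))
print("clip top far/near",f(357,251,.073),f(349,323,.073))
print("fuse band",f(377,371,.185),"ends",f(375,293,.185),f(377,434,.182))
print(tool()[0])
E
```

```text
[[ 0.4918 -0.1934  0.004 ]
 [ 0.5226 -0.0895  0.004 ]
 [ 0.637  -0.122   0.004 ]
 [ 0.6045 -0.2286  0.004 ]] mid [ 0.564  -0.1584  0.004 ]
holes mid [ 0.5642 -0.1598  0.004 ]
-106.52975708417401 0.10836517474942305
-106.93192998766771 0.11138580117459454
162.66461461519623 0.11813611246528587
164.12401746818318 0.11891401304561247
-106.89459197223763 0.09283866438583385
-106.92941481126539 0.0922960110130154
163.38675812303208 0.10246552365011038
163.08332309668918 0.10252039093790458
clip top far/near [ 0.5399 -0.1526  0.073 ] [ 0.5801 -0.1704  0.073 ]
fuse band [ 0.5642 -0.1485  0.185 ] ends [ 0.5375 -0.1411  0.185 ] [ 0.5895 -0.1561  0.182 ]
[ 0.5655 -0.1499  0.1803]
```

```bash
python3 -m handwheel '[[[-0.3,-1,4],[0,0,0]],[[-0.3,-1,7.8],[0,0,0]],[[-0.3,-1,7.8],[0,0,0]],[[-0.3,-1,7.8],[0,0,0]]]' && python3 - <<'E'
from h import *
c=ctrl.calibration("wrist");im=ctrl.get_image("wrist")
cv2.imwrite("pics/w4.png",cv2.resize(im[130:330,150:350],(600,600),interpolation=cv2.INTER_CUBIC))
go([.5654,-.1606,.066],73.15)
for q,z in(("fuse",.107),("fuse_seat",.071),("catch_grip",.05)): print(q,[(round(r["score"],2),np.round(r["position"]),ray("wrist",r["position"],z,c)) for r in ctrl.landmark_of("wrist",q)[:3]])
E
```

```text
t: 5.65
tool_pos: [0.5663, -0.1613, 0.1038]
tool_rot: [0.463, 3.105, -0.001]
contact_force: [0.7, -0.1, 0.1]
opening: 0.0123
grip_force: 29.9
t 5.7 pos [ 0.5668 -0.1616  0.1046] shift cm [0.1767 0.0595 3.8618] turn [-0.0004  0.0035 -0.002 ]
fuse [(0.89, array([254., 244.]), array([ 0.564 , -0.1584,  0.107 ]))]
fuse_seat [(0.93, array([247., 219.]), array([ 0.5622, -0.1619,  0.071 ])), (0.28, array([246., 205.]), array([ 0.5536, -0.1599,  0.071 ]))]
catch_grip [(0.72, array([251., 211.]), array([ 0.565 , -0.1601,  0.05  ]))]
```

View pics/w4.png

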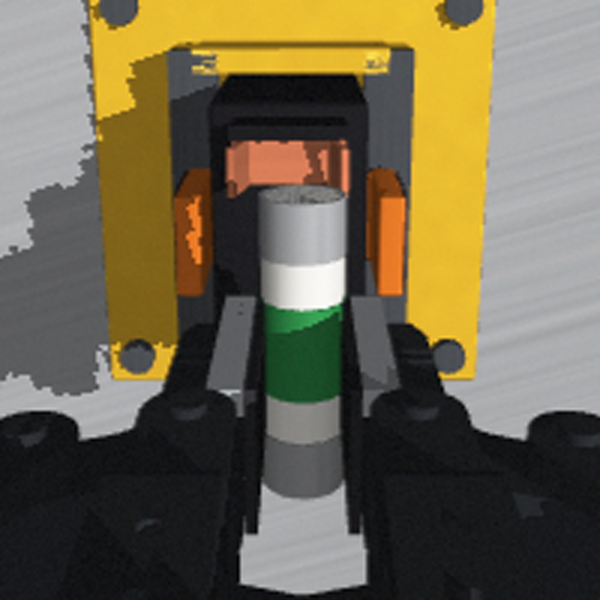

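The fuse centre line is at crop x≈304, against carrier and clips at ≈288 and socket at ≈291. I'll turn these into the lateral offset.

```bash
python3 - <<'E'
from h import *
c=ctrl.calibration("wrist"); s=3
p,R=tool(); print(p, "cam rot in tool",(np.array(c["R"])@R.as_matrix()).round(3).tolist())
f=lambda n,u,v,z:print(n,R.inv().apply(ray("wrist",(150+u/s,130+v/s),z,c)-p)*1000)
f("fuse mid",304,355,.1147); f("fuse far end top",302,190,.111);f("fuse far cap/white",303,262,.1165);f("white/green",305,312,.1165);f("green/white",305,397,.1165);f("white/cap",305,438,.1165)
f("tip L",235,300,p[2]);f("tip R",368,300,p[2])
f("clip",288,168,.075); f("carr top L",210,95,.071);f("carr top R",367,95,.071);f("paddle L",190,171,.056);f("paddle R",387,171,.056)
f("socket",291,45,.024);f("hole L",120,8,.004);f("hole R",464,8,.004);f("hole l",136,357,.004);f("hole r",449,355,.004)
E
```

```text
[ 0.5666 -0.1619  0.1045] cam rot in tool [[0.0, 1.0, -0.002], [-0.965, -0.0, -0.261], [-0.261, 0.002, 0.965]]
fuse mid [  3.6731   0.9196 -10.1886]
fuse far end top [30.8009  0.5859 -6.5845]
fuse far cap/white [ 20.5206   0.7375 -12.0482]
white/green [ 12.0436   1.0637 -12.0183]
green/white [ -3.0108   1.0837 -11.965 ]
white/cap [-10.5791   1.0938 -11.9382]
tip L [  9.2602 -11.0447  -0.0283]
tip R [ 9.2567 12.0882 -0.0377]
clip [25.7937 -2.1606 29.4346]
carr top L [ 39.9516 -17.8629  33.3908]
carr top R [39.9572 13.746  33.378 ]
paddle L [ 20.5437 -24.3341  48.4623]
paddle R [20.5463 19.6951 48.4444]
socket [45.3203 -2.0169 80.3657]
hole L [ 53.263  -48.4328 100.3565]
hole R [ 53.2915  44.6046 100.3186]
hole l [-49.8102 -49.1758 100.7219]
hole r [-49.1764  45.093  100.6814]
```

```bash
python3 -m handwheel '[[[-0.1,-0.3,0],[0,0,0]],[[-0.1,-0.3,1.9],[0,0,0]],[[-0.1,-0.3,1.9],[0,0,0]],[[-0.1,-0.3,1.9],[0,0,0]]]' && python3 - <<'E'
from h import *
c=ctrl.calibration("wrist");im=ctrl.get_image("wrist")
cv2.imwrite("pics/w5.png",cv2.resize(im[150:300,175:325],(600,600),interpolation=cv2.INTER_CUBIC))
go([.5654,-.1606,.066],73.15)
E
```

```text
t: 6.35
tool_pos: [0.565, -0.1645, 0.0825]
tool_rot: [-0.464, -3.106, -0.001]
contact_force: [-0.0, 0.1, -0.5]
opening: 0.0122
grip_force: 29.9
t 6.4 pos [ 0.5653 -0.1646  0.083 ] shift cm [0.1098 0.3862 1.7013] turn [ 0.0001 -0.0005 -0.0027]
```

View pics/w5.png

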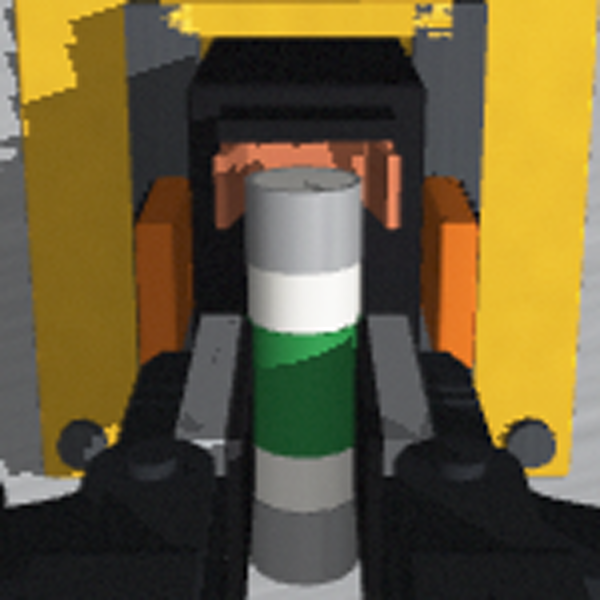

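```bash
python3 - <<'E'
from h import *
c=ctrl.calibration("wrist"); s=4
p,R=tool(); zf=p[2]+.005
f=lambda n,u,v,z:print(n,R.inv().apply(ray("wrist",(175+u/s,150+v/s),z,c)-p)*1000)
f("fuse far top",304,190,zf+.007);f("far bottom",304,169,zf-.007)
for v in(272,330,455,510,):f("ring",305,v,zf+.007)
f("clip far edge top",305,143,.075);f("clip wall near edge bottom R",395,226,.071);f("clip R near top",380,218,.075);f("stop edge",305,122,.075);f("stop edge far",305,105,.075);f("top far edge",305,85,.071)
f("hole l",83,440,.004);f("hole r",531,441,.004);f("pad",305,222,.056);f("pad",305,180,.056)
E
```

```text
fuse far top [ 30.2509   0.6914 -11.9848]
far bottom [29.0982  0.7337  2.0146]
ring [ 20.181    0.8161 -11.9898]
ring [ 12.8221   0.8224 -11.9935]
ring [ -3.7463   0.8366 -12.0018]
ring [-11.3613   0.8431 -12.0056]
clip far edge top [31.0747  0.8824  8.0281]
clip wall near edge bottom R [18.3214 13.3571 12.0225]
clip R near top [20.707  10.9799  8.0236]
stop edge [33.914   0.88    8.0295]
stop edge far [36.1929  0.878   8.0307]
top far edge [38.1014  0.8915 12.0316]
hole l [-49.3537 -44.9574  78.9849]
hole r [-49.642   48.2761  78.9907]
pad [14.2413  0.9687 27.0197]
pad [20.8339  0.9631 27.023 ]
```

The fuse sits centred over the clips (305 against 308), and lengthwise it is within about 0.5 mm. I'll lower it.

```bash
python3 -m handwheel '[[[0,0,0.6],[0,0,0]],[[0,0,1.2],[0,0,0]],[[0,0,1.6],[0,0,0]],[[0,0,1.6],[0,0,0]],[[0,0,1.6],[0,0,0]]]'
```

```text
t: 7.02
tool_pos: [0.5654, -0.1647, 0.0673]
tool_rot: [0.464, 3.107, -0.0]
contact_force: [0.0, -0.4, 0.9]
opening: 0.0123
grip_force: 29.9
```

```bash
python3 -m handwheel '[[[0,0,0.1],[0,0,0]],[[0,0,0.15],[0,0,0]],[[0,0,0.15],[0,0,0]]]'; python3 -m handwheel '[[[0,0,0],[0,0,0]],[[0,0,0],[0,0,0]]]' 0.35; python3 -m handwheel '[[[0,0,-3],[0,0,0]],[[0,0,-6],[0,0,0]],[[0,0,-6],[0,0,0]],[[0,0,-6],[0,0,0]]]'
python3 - <<'E'
from h import *
c=ctrl.calibration("wrist");im=ctrl.get_image("wrist")
cv2.imwrite("pics/w6.png",cv2.resize(im[100:300,150:350],(600,600),interpolation=cv2.INTER_CUBIC))
p,_=tool();print(p)
for q,z in(("fuse",.071),("fuse_seat",.071),("catch_grip",.05)): print(q,[(round(r["score"],2),np.round(r["position"]),ray("wrist",r["position"],z,c)) for r in ctrl.landmark_of("wrist",q)[:3]])
E
```

```text
t: 7.4
tool_pos: [0.5657, -0.1648, 0.0667]
tool_rot: [0.464, 3.107, -0.0]
contact_force: [-2.6, 0.4, 4.4]
opening: 0.0122
grip_force: 30.4
t: 7.65
tool_pos: [0.5653, -0.1646, 0.0654]
tool_rot: [-0.464, -3.107, -0.0]
contact_force: [0.7, -0.3, 0.7]
opening: 0.0276
grip_force: 0.0
t: 8.15
tool_pos: [0.5649, -0.1645, 0.1247]
tool_rot: [-0.464, -3.106, -0.001]
contact_force: [0.1, 0.2, -1.3]
opening: 0.0278
grip_force: 0.0
[ 0.5645 -0.1643  0.1241]
fuse [(0.96, array([251., 209.]), array([ 0.5621, -0.1628,  0.071 ]))]
fuse_seat [(0.73, array([250., 208.]), array([ 0.5612, -0.163 ,  0.071 ]))]
catch_grip [(0.73, array([250., 203.]), array([ 0.5636, -0.1636,  0.05  ]))]
```

View pics/w6.png

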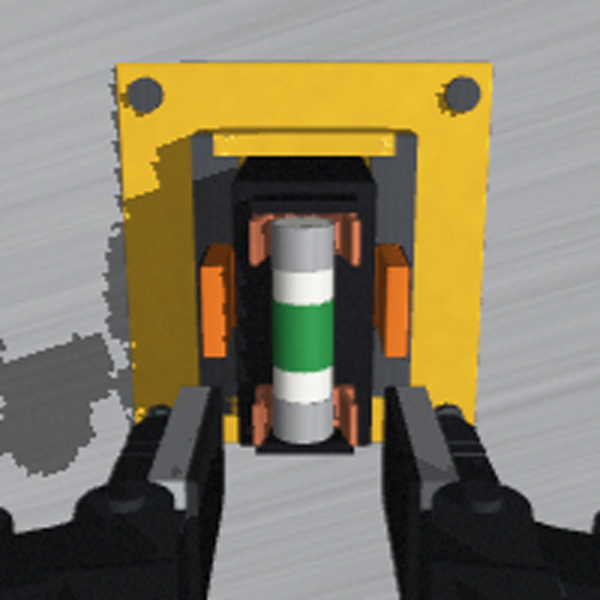

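The fuse lies in both clips, between the end stops: (251,209) against seat (250,208). Now I'll open wider, descend around the paddles, and stop to check before pinching.

```bash
python3 -m handwheel '[[[0.25,0,0],[0,0,0]],[[0.25,0,0],[0,0,0]],[[0.25,0,3],[0,0,0]],[[0.25,0,6],[0,0,0]],[[0.25,0,6],[0,0,0]]]' -0.55; python3 -m handwheel '[[[0,0,1.5],[0,0,0]],[[0,0,3],[0,0,0]],[[0,0,3.4],[0,0,0]],[[0,0,3.4],[0,0,0]]]'
python3 - <<'E'
from h import *
go([.5625,-.1634,.029],73.15)
E
```

```text
t: 8.98
tool_pos: [0.5608, -0.163, 0.0628]
tool_rot: [-0.464, -3.101, -0.003]
contact_force: [0.4, -0.1, 0.1]
opening: 0.066
grip_force: 0.0
t: 9.48
tool_pos: [0.5629, -0.1639, 0.0315]
tool_rot: [-0.464, -3.106, -0.0]
contact_force: [-0.7, 0.8, 0.1]
opening: 0.0657
grip_force: 0.0
t 9.475 pos [ 0.5629 -0.1639  0.0315] shift cm [0.0512 0.0333 0.2501] turn [ 0.0001 -0.0006 -0.0027]
```

```bash
python3 -m handwheel '[[[0.05,0,0.25],[0,0,0]],[[0.05,0,0.25],[0,0,0]]]'; python3 -m handwheel '[[[0,0,0],[0,0,0]],[[0,0,0],[0,0,0]],[[0,0,0],[0,0,0]],[[0,0,0],[0,0,0]],[[0,0,0],[0,0,0]]]' 1 45
python3 - <<'E'
from h import *
c=ctrl.calibration("wrist");im=ctrl.get_image("wrist")
cv2.imwrite("pics/w7.png",cv2.resize(im[130:330,150:350],(600,600),interpolation=cv2.INTER_CUBIC))
print(ctrl.get_obs())
E
```

```text
t: 9.72
tool_pos: [0.5627, -0.1639, 0.0295]
tool_rot: [0.464, 3.107, -0.0]
contact_force: [0.2, -0.3, 0.4]
opening: 0.0662
grip_force: 0.0
t: 10.35
tool_pos: [0.5639, -0.1642, 0.0317]
tool_rot: [0.464, 3.104, -0.001]
contact_force: [-2.6, 0.9, 8.6]
opening: 0.0363
grip_force: 49.7
{'t': 10.4, 'q': array([-0.4101,  0.1683,  1.8441,  0.0002,  1.1265, -1.6843]), 'dq': array([ 0.0004, -0.0021,  0.0015,  0.002 , -0.0015,  0.    ]), 'effort': array([ -0.4407, -34.537 , -28.7713,  -0.1114,  -0.6698,  -0.0007]), 'tool_pos': array([ 0.5639, -0.1642,  0.0317]), 'tool_rot': array([ 0.4641,  3.1045, -0.0007]), 'contact_force': array([-2.7004,  1.3437,  8.8421]), 'wrist_torque': array([ 0.2553,  0.319 , -0.0241]), 'grip_force': 49.66237585424096, 'opening': 0.03638996564006597}
```

View pics/w7.png

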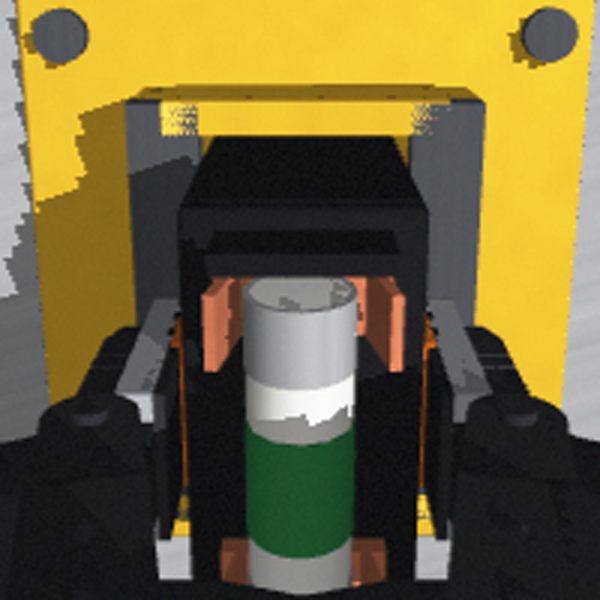

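The catches look pinched, with the fuse still in its clips. I'll make a short slow lift first to confirm it's unlatched.

```bash
python3 -m handwheel '[[[0,0,-0.3],[0,0,0]],[[0,0,-0.6],[0,0,0]],[[0,0,-1],[0,0,0]],[[0,0,-1.4],[0,0,0]],[[0,0,-1.4],[0,0,0]]]'
```

```text
t: 11.02
tool_pos: [0.5629, -0.1639, 0.0438]
tool_rot: [0.464, 3.106, -0.0]
contact_force: [0.4, -0.2, -2.3]
opening: 0.0361
grip_force: 47.0
```

It came free: the wrist force of -2.3 N matches the carrier's weight. I'll continue straight up.

```bash
python3 -m handwheel '[[[0,0,-1],[0,0,0]],[[0,0,-2.5],[0,0,0]],[[0,0,-4],[0,0,0]],[[0,0,-5.5],[0,0,0]],[[0,0,-7],[0,0,0]]]'; python3 -m handwheel '[[[0,0,-1.5],[0,0,0]],[[0,0,-3],[0,0,0]],[[0,0,-4.5],[0,0,0]],[[0,0,-5.5],[0,0,0]],[[0,0,-6],[0,0,0]]]';python3 -m handwheel '[[[0,0,0],[0,0,0]],[[0,0,0],[0,0,0]],[[0,0,0],[0,0,0]],[[0,0,0],[0,0,0]]]'
python3 - <<'E'
from h import *
a=ctrl.get_image("wrist")[100:330,100:400];b=ctrl.get_image("scene")[100:330,100:400]
cv2.imwrite("pics/f.png",cv2.resize(np.hstack([a,b]),(800,307),interpolation=cv2.INTER_CUBIC))
o=ctrl.get_obs();print(o["t"],o["tool_pos"],o["dq"],o["opening"])
E
```

```text
t: 11.65
tool_pos: [0.5627, -0.1639, 0.1147]
tool_rot: [0.464, 3.106, -0.0]
contact_force: [0.4, -0.9, -2.6]
opening: 0.0362
grip_force: 47.2
t: 12.28
tool_pos: [0.5628, -0.1639, 0.1741]
tool_rot: [0.464, 3.106, -0.0]
contact_force: [-0.3, 1.0, -1.8]
opening: 0.0361
grip_force: 47.2
t: 12.78
tool_pos: [0.5624, -0.1637, 0.1729]
tool_rot: [-0.464, -3.106, -0.0]
contact_force: [-0.3, -0.2, -2.1]
opening: 0.0363
grip_force: 47.2
12.875 [ 0.5625 -0.1638  0.1731] [ 0.     -0.0029 -0.001  -0.0015  0.0007 -0.0003] 0.03609988287962543
```

View pics/f.png

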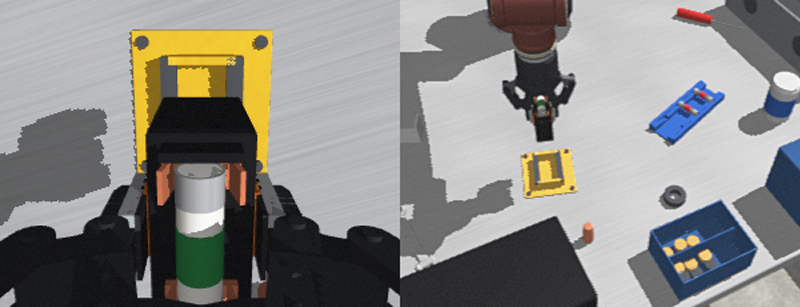

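The carrier is held level above the empty stand with the fuse in its clips. Its underside is at about 14.5 cm, and both spent fuses are still in the tray.

```bash
python3 -c "
from station import ctrl
print(ctrl.finish_job())"
```

```text
the job is handed in; nothing more can be done
None
```

The job is handed in at about 13 s: the good fuse is in the clips and the carrier is held level by its pinched catches, its underside about 14 cm above the bench, with both spent fuses left in the tray; the system gave no verdict.

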